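Line up a gearbox cover with a drift pin and fit the next bolt

ROBOT

A 6-joint arm with a two-finger parallel gripper is mounted at the origin on the work surface. World frame = base frame: x ahead of the robot, y to its left, z up, the work surface at z = 0. Lengths are in m, angles in rad, forces in N, time in s.
With the tool pointing down it reaches from about 0.425 to 0.95 m from the base axis. Payload 3.5 kg.
Tool frame: the origin (TCP) lies at the very end of the fingers, on their centre line; the grasp point (between the pads) lies 19 mm behind it; z points along the fingers, y is the line along which they close (so a half turn about z gives the same grasp; the last joint's range is limited). The gripper opens to 85 mm and grips with 20 to 120 N. Pads are 22 mm wide; open, the fingers measure 114 mm over their backs; the gripper's body (76 mm by 85 mm) begins 54 mm behind the grasp point. The pads swing forward as they close: fully open they stand 13 mm farther back than shut.
Start: joints at [-1.257, 0.286, 1.577, -0, 1.279, -0.15], TCP at [0.302, -0.604, 0.231] pointing down, gripper open.
Joint ranges: [-2.77, 2.77], [-0.9, 2.22], [0.21, 2.48], [-1.53, 4.67], [0.24, 2.81], [-2.84, 2.84]. Speed limits (rad/s): [2.79, 2.79, 3.14, 3.14, 3.14, 3.14].

INTERFACE

Orientations are given as a unit quaternion [x, y, z, w].
In Python, from plant import ctrl gives the robot as it stands.
- The arm moves only by the tool carry_out, never from a script. Its argument "deltas" is one flat list of numbers, 6 for each row, row after row: the shift along the tool's x, y, z in m, then the turn, a rotation vector about the tool's x, y, z in rad. A call has 1 to 5 rows; each row is the pose to reach, as a shift and turn from the pose commanded when the call began, along the tool's axes at that moment; what a row does not reach only later rows make up. A row lasts 1/8 s, in which the tool goes at most 62.5 mm and 10.7 degrees, less where a joint would pass 70% of its speed; a pose out of reach is approached as far as the arm can. A call with a gripper value outside its range is refused whole. "grip" is the opening in per cent of the stroke, from 0 (shut) to 100 (fully open), set as the call begins (left out, the last holds). The fingers move at their own pace and stop on an object; "grip_force" is the grip in N (left out, the last holds). Time passes only in rows, so rows that repeat a pose let the fingers close. It gives the time, the measured TCP pose, the force, the opening and the grip force at its end, in the units of the state.
- ctrl.get_state(): the state, without advancing time (a new reading comes with each control period).
- ctrl.read_camera(name): name is "scene" or "top" or "wrist"; returns (picture, depth): 480x640x3 uint8, red, green, blue; 480x640 float32, m along the optical axis (not along the pixel's ray), 0 where there is no reading.
- ctrl.camera_model(name): a dict with "intrinsics" (3x3 intrinsics, pixels), "k1" (the pictures are not rectified: a ray, as slopes to the right and down, at radius r is drawn at 1 + k1 r^2 times it, then the intrinsics apply), "extrinsics" (4x4, takes a point from world to camera coordinates); the wrist camera has in their place "hand_eye" (4x4, takes a point from camera to tool coordinates, whose origin is the TCP and whose axes are the flange's). Camera axes: x right, y down, z forward; pixel columns grow to the right and rows downward; lengths in m; the calibration is good to about 2 mm. A picture is of the moment at which its call begins: read the wrist's pose just before it. camera_model takes no time and is no camera call.
- ctrl.sign_off(): hands the job in; it is judged then, once.
Trained networks look in the newest picture that a camera, given by its name, has taken for a name from the list of things; names that differ only in an ending like _2 or _b are one class to them, and where a whole thing is asked for, a point or a joint stands for the part that bears it (a point fixed in the world has none). Each returns a list of dicts, best first, with "score" (0 to 1); they miss things now and then, are a little off and sometimes report something else, mostly with a low value. They report only what shows in the picture. A call takes as long as a camera call. They do not tell look-alikes from the thing itself.
- ctrl.find_in(camera, query): "uv" ([column, row] in pixels, amid what is visible of it).
The state is a dict: "time": time; "qpos": joint angles; "dq": joint speeds; "joint_efforts": joint torques, N m; "eef_pos": TCP position; "tcp_rot": TCP orientation; "contact_force": force on the tool from outside, world axes, zero at the start; "wrist_torque": the same for the moment, N m; "opening": opening from 0.0 (shut) to 1.0 (fully open); "finger_force": force on a finger pad.
Only numpy, scipy, OpenCV 4.12 (cv2) and the standard library are available. Lean on these libraries where they do the work, as an engineer would, in place of code of your own. Each camera call takes 0.05 s, during which the arm holds its last target. There are 200 camera calls.

TASK

The gearbox's cover plate has swung out of line about the one bolt already in it: ease the tapered drift pin from the wooden rack through the plate's near hole into the housing until its collar sits on the plate, and press it home with a firm push of about 16 N for half a second. Leave it standing there, then fit the thumb bolt from the rack in the other open hole in the same way, seated and pressed home with about 16 N for half a second, and let go. Feel your way, for pushing on the gearbox or its cover with over 40 N damages them; leave the hole gauge in the rack and do not shove the spanner or the oil can about.

Things in the scene. Friction and masses are not known exactly. Their poses are not given: they have to be found in the camera images.
- gearbox: Grey cast gearbox housing fixed to the bench, 130 (x) by 190 (y) mm on a foot 160 by 200 mm; flat top face 75 mm above the bench, under the cover plate. Origin at the centre of its underside, z up. A 22 mm shaft stub sticks out 45 mm from its +x side, 42 mm up. More than 40 N on the gearbox or its cover in all (downward and sideways, by pin, bolt or fingers) counts as forcing.
- cover (a joint): Angle of the steel cover plate (126 by 186 by 10 mm, flat on the housing) about its one fitted bolt (head 26 mm tall) near the housing's +x +y corner; positive counter-clockwise from above, 0 = in line. Starts at 0.022 to 0.035, its holes 3 to 6 mm off those below. Stiff by friction (0.6 N m, about 3.5 N sideways at the pin hole); no spring, stays where left. A 14 mm high filler cap is near its middle.
- cover_pin_hole (a point): Centre, at the plate's upper face, of the cover plate's hole for the drift pin: 15.5 mm across, through the 10 mm plate, at the plate's -x -y corner (the corner nearest the robot on its right), 172 mm from the pivot bolt.
- cover_bolt_hole (a point): Centre, at the plate's upper face, of the cover plate's hole for the thumb bolt: 14.5 mm across, through the 10 mm plate, at the plate's +x -y corner, 87 mm from the pin hole and 150 mm from the pivot bolt.
- housing_pin_hole (a point): Centre, at the housing's top face (the underside of the cover plate), of the fixed hole under the drift pin's hole: 15.5 mm across, 50 mm deep, straight down. Seen through the plate's hole as a half-covered round.
- housing_bolt_hole (a point): Centre, at the housing's top face, of the fixed hole under the bolt's hole: 14.5 mm across, 50 mm deep, straight down.
- rack: Wooden rack block fixed to the bench, 210 mm (its x) by 60 mm by 60 mm high, with three through holes 17.5 mm across along its middle, at -65, 0 and +65 mm along its x, in which the drift pin, the thumb bolt and the hole gauge stand upright, in any order. Origin at the centre of its underside.
- drift_center (a point): Middle of the drift pin's handle. The steel drift pin stands upright in the rack: round dark handle 16 mm across and 50 mm tall above a collar 24 mm across and 6 mm thick; this point is on the axis, 31 mm above the collar's underside and 25 mm above its upper face. z up along the pin.
- drift_collar (a point): Centre of the underside of the drift pin's collar, which rests on the rack, and finally on the cover plate. Below it 22 mm of plain shank 14.5 mm across, then a taper 28 mm long, down to 4 mm across at the tip.
- drift_tip (a point): The drift pin's lower tip, on its axis, 50 mm below the collar's underside.
- bolt_center (a point): Middle of the thumb bolt's head. The thumb bolt stands upright in the rack: round head 23 mm across and 26 mm tall, with no collar; this point is on the axis, 13 mm above the head's underside. It is not threaded: it is pushed straight in.
- bolt_seat (a point): Centre of the underside of the thumb bolt's head, which rests on the rack, and finally on the cover plate. Below it 27 mm of plain shank 12 mm across, then a 5 mm nose.
- bolt_tip (a point): The thumb bolt's lower end, on its axis, 32 mm below the head's underside; the nose narrows to 8 mm across over the last 5 mm.
- gauge_top (a point): Top of the aluminium hole gauge, which stands in the rack's third hole and stays there: stem 8 mm across and 36 mm tall above a disc 26 mm across and 4 mm thick; this point is 40 mm above the rack's top.
- spanner: Steel spanner lying on the bench between the rack and the gearbox, along x; leave it alone.
- oil: Aluminium oil can, 60 mm across and 150 mm tall, standing on the bench to the left of the gearbox; leave it alone.
Things that resemble listed ones, but are neither listed nor needed, are in the scene too. What is shaped like the part that bears drift_center but red is not meant.

How it is judged:
By the outcome, as a careful person would: the job done as asked, in the order asked, and still so for the second after the job is handed in, with the robot touching nothing.
It also fails if it takes over 69 s, if anything falls off the work surface, if the arm or the gripper's body presses on something with over 40 N, if the wrist force passes 120 N, or if a joint passes its speed limit or range.

## Working session

There is one attempt and no reset: what is moved stays moved. The work goes in short steps, Python scripts to look and compute and a tool call to move; the robot and the scene stay as the last step left them, time stands still between calls to the robot, and variables do not carry over. Pictures are saved under pics/ and viewed, at most 10 in all, crops included, and the job is handed in when it is done.

Besides the shell and the picture viewer there is one more tool, called in YAML: its name, and indented under it one key for each argument. carry_out: Moves the arm, as the interface text tells. Its arguments: {"type":"object","properties":{"deltas":{"type":"array"},"grip":{"type":"number"},"grip_force":{"type":"number"}},"required":["deltas"]}

```bash
mkdir -p pics; ls; cat > h.py <<'E'
import numpy as np, cv2
from plant import ctrl
from scipy.spatial.transform import Rotation as R
def model(c):
    m=ctrl.camera_model(c); K=np.array(m["intrinsics"]); k1=m["k1"]
    if c=="wrist":
        s=ctrl.get_state(); T=np.eye(4); T[:3,:3]=R.from_quat(s["tcp_rot"]).as_matrix(); T[:3,3]=s["eef_pos"]
        cw=T@np.array(m["hand_eye"])
    else: cw=np.linalg.inv(np.array(m["extrinsics"]))
    return K,k1,cw
def ray(M,uv):
    K,k1,cw=M
    p=np.linalg.inv(K)@[uv[0],uv[1],1]; d=p[:2]; x=d.copy()
    for _ in range(20): x=d/(1+k1*(x@x))
    return cw[:3,3],cw[:3,:3]@[x[0],x[1],1]
def atz(M,uv,z):
    o,d=ray(M,uv); return o+d*(z-o[2])/d[2]
def atdepth(M,uv,dep):
    o,d=ray(M,uv); return o+d*dep
def proj(M,P):
    K,k1,cw=M; p=np.linalg.inv(cw)@np.append(P,1); x=p[:2]/p[2]; x=x*(1+k1*(x@x)); return (K@[x[0],x[1],1])[:2]
def save(n,im,s=1,box=None):
    if box: im=im[box[1]:box[3],box[0]:box[2]]
    im=cv2.resize(im,None,fx=s,fy=s,interpolation=cv2.INTER_CUBIC); cv2.imwrite("pics/"+n,im[:,:,::-1])
E
python3 - <<'E'
from h import *
s=ctrl.get_state(); print(s)
for c in("top","scene"):
    M=model(c); im,d=ctrl.read_camera(c); save(c+"0.png",im); np.save(c+"d.npy",d)
    print(c,M[2].round(3).tolist(),M[0].round(1).tolist(),M[1])
    for q in("drift_center","bolt_center","gauge_top","cover_pin_hole","cover_bolt_hole","rack","gearbox"):
        for f in ctrl.find_in(c,q)[:3]:
            u=f["uv"]; dd=d[int(u[1]),int(u[0])]; print(c,q,round(f["score"],2),np.round(u,1),atdepth(M,u,dd).round(4))
print(ctrl.get_state()["time"])
E
```

```text
pics
{'time': 0.0, 'qpos': array([-1.25699646e+00,  2.87189510e-01,  1.57819863e+00,  6.14471064e-06,
        1.27861196e+00, -1.49983177e-01]), 'dq': array([ 0.00026307, -0.0001369 , -0.00018504,  0.00102797,  0.0010601 ,
       -0.0001058 ]), 'joint_efforts': array([-3.69330692e-04, -4.05986738e+01, -2.92624390e+01, -2.32682041e-04,
        5.69376047e-03, -1.14313917e-05]), 'eef_pos': array([ 0.30177998, -0.60303473,  0.22991958]), 'tcp_rot': array([ 9.73232928e-01,  2.29817795e-01, -9.55534751e-05, -1.19992723e-03]), 'contact_force': array([0.06110664, 0.61166165, 0.72187393]), 'wrist_torque': array([ 0.00336868, -0.02555878, -0.03625651]), 'finger_force': 0.0, 'opening': 1.0032518635500132}
top [[-0.058, -0.977, 0.207, 0.402], [-0.998, 0.057, -0.009, 0.044], [-0.003, -0.207, -0.978, 0.866], [0.0, 0.0, 0.0, 1.0]] [[467.4, 0.0, 316.0], [0.0, 467.4, 237.3], [0.0, 0.0, 1.0]] -0.009385732765767792
top drift_center 0.7 [480.6 242.7] [ 0.5393 -0.2374  0.0988]
top drift_center 0.53 [421.6 193.6] [ 0.6293 -0.1468  0.1027]
top bolt_center 0.63 [481.3 283.6] [ 0.4722 -0.2344  0.0854]
top g
[... 396 characters left out ...]
 -0.3], [-0.018, -0.648, -0.761, 0.623], [0.0, 0.0, 0.0, 1.0]] [[443.7, 0.0, 321.5], [0.0, 443.7, 249.4], [0.0, 0.0, 1.0]] 0.019946758621768236
scene drift_center 0.79 [175.7 394. ] [ 0.545  -0.246   0.0921]
scene drift_center 0.71 [263.8 369.1] [ 0.5811 -0.1376  0.0277]
scene bolt_center 0.89 [145.7 360.1] [ 0.4758 -0.2405  0.0885]
scene gauge_top 0.8 [210.1 434.6] [ 0.6073 -0.2508  0.0733]
scene cover_pin_hole 0.98 [345.8 217.5] [0.5245 0.1333 0.0838]
scene cover_pin_hole 0.39 [343.7 234.1] [0.546  0.0986 0.0865]
scene cover_bolt_hole 0.82 [344.7 216.1] [0.5218 0.1338 0.085 ]
scene rack 0.62 [191.6 412.1] [ 0.5631 -0.2457  0.0614]
scene gearbox 0.88 [343.  232.7] [0.5423 0.1016 0.0848]
0.8
```

View pics/top0.png

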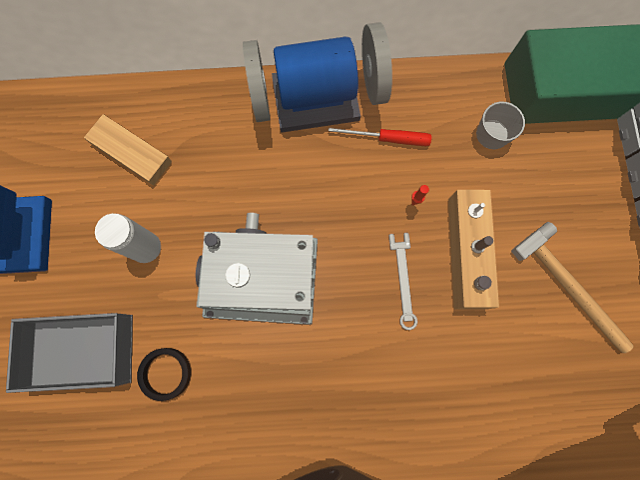

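View pics/scene0.png

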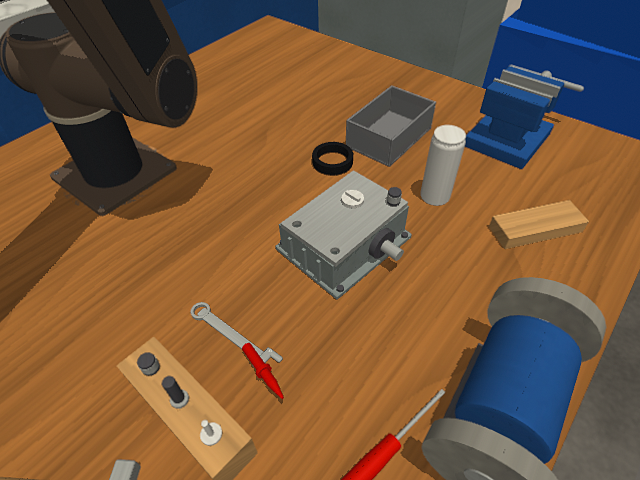

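Candidates for the pin in the top view: the dark-handled pin in the middle of the rack (483,243), and a red look-alike lying loose at (420,194). The thumb bolt is at (483,283) and the gauge at (476,210). I choose the dark-handled one by the description. Gearbox: pin hole (300,296), bolt hole (302,245), fitted bolt (211,240), filler cap (237,275).

```bash
cat >> h.py <<'E'
def togo(P,yaw=0.0,pr=True):
    """shift in tool axes and turn to reach TCP P pointing down with tool x at yaw"""
    s=ctrl.get_state(); r=R.from_quat(s["tcp_rot"]); t=R.from_matrix(np.c_[[np.cos(yaw),np.sin(yaw),0],[np.sin(yaw),-np.cos(yaw),0],[0,0,-1]])
    d=r.inv().apply(np.array(P)-s["eef_pos"]); w=(r.inv()*t).as_rotvec()
    print("t",round(s["time"],2),"pos",np.round(s["eef_pos"],4),"F",np.round(s["contact_force"],1),"op",round(s["opening"],3),"| shift",d.round(4),"turn",w.round(4))
E
python3 - <<'E'
from h import *
M=model("top")
for n,uv,z in[("drift top",(488,239),.116),("bolt top",(482,282),.086),("gauge disc",(475.5,210.5),.064),("pinhole",(300,296),.085),("bolthole",(302,245),.085),("pivot head",(211,239),.111)]:
    print(n,atz(M,uv,z).round(4))
c=[atz(M,u,.06) for u in((457,191),(491,190),(498,307),(463,308))]; print(np.round(c,4))
print(np.round(ctrl.camera_model("wrist")["hand_eye"],3).tolist(),np.round(ctrl.camera_model("wrist")["intrinsics"],1).tolist())
togo([.46,-.24,.25])
E
```

```text
drift top [ 0.5416 -0.2441  0.116 ]
bolt top [ 0.4748 -0.2357  0.086 ]
gauge disc [ 0.604  -0.2488  0.064 ]
pinhole [0.4694 0.0694 0.085 ]
bolthole [0.5556 0.0616 0.085 ]
pivot head [0.5694 0.2106 0.111 ]
[[ 0.6431 -0.2216  0.06  ]
 [ 0.6414 -0.2831  0.06  ]
 [ 0.433  -0.2668  0.06  ]
 [ 0.4349 -0.2068  0.06  ]]
[[0.002, -0.95, -0.311, 0.079], [1.0, 0.001, 0.001, 0.001], [-0.0, -0.311, 0.95, -0.145], [0.0, 0.0, 0.0, 1.0]] [[363.5, 0.0, 326.0], [0.0, 363.5, 239.9], [0.0, 0.0, 1.0]]
t 0.8 pos [ 0.302  -0.6037  0.2313] F [-0.5  0.  -0.3] op 1.002 | shift [ 0.304  -0.2545 -0.0187] turn [0.     0.     0.4639]
```

carry_out:
  deltas: [0.053,-0.031,0.003,0,0,0.08,0.106,-0.062,0.006,0,0,0.16,0.16,-0.093,0.009,0,0,0.24,0.213,-0.124,0.012,0,0,0.32,0.266,-0.154,0.014,0,0,0.4]
  grip: 100

```text
time: 1.42
eef_pos: [0.4718, -0.3452, 0.2175]
tcp_rot: [1.0, 0.03, 0.0, 0.0]
contact_force: [1.3, -0.5, 0.2]
opening: 1.001
finger_force: 0.0
```

```bash
python3 -c "
from h import *
togo([.5416,-.244,.21],-.08)"
```

```text
t 1.43 pos [ 0.4718 -0.3452  0.2175] F [ 1.3 -0.5  0.2] op 1.001 | shift [ 0.0758 -0.0967  0.0075] turn [ 0.0004 -0.0005  0.1409]
```

carry_out:
  deltas: [0.038,-0.048,0.004,0,0,0.07,0.076,-0.097,0.0075,0,0,0.141,0.076,-0.097,0.0075,0,0,0.141,0.076,-0.097,0.0075,0,0,0.141]

```text
time: 1.92
eef_pos: [0.5406, -0.2454, 0.2099]
tcp_rot: [0.999, -0.038, -0.0, 0.0]
contact_force: [0.5, -0.9, -0.2]
opening: 1.001
finger_force: 0.0
```

```bash
python3 - <<'E'
from h import *
M=model("wrist"); im,d=ctrl.read_camera("wrist"); save("w1.png",im); np.save("w1d.npy",d)
togo([.5416,-.244,.21],-.08)
print("pred drift top",proj(M,[.5416,-.2441,.116]),"bolt",proj(M,[.4748,-.2357,.086]))
E
```

```text
t 1.98 pos [ 0.5403 -0.2461  0.21  ] F [-0.6 -0.6 -0.9] op 1.0 | shift [ 0.0011 -0.0022 -0.    ] turn [ 0.0005 -0.      0.0024]
pred drift top [321.77598656 241.47633948] bolt [318.33305501 307.06622789]
```

View pics/w1.png

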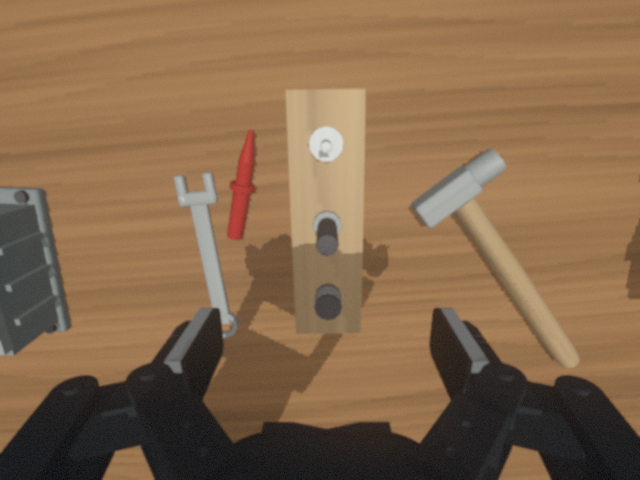

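The dark pin with a pale collar is in the rack's middle hole (handle top about (328,243)). The bolt top is at (328,303), the gauge at (326,145), and the red look-alike lies aside at (242,185).

```bash
python3 - <<'E'
from h import *
M=model("wrist"); d=np.load("w1d.npy")
a=atz(M,(327.5,243),.116); b=atz(M,(328,304),.086); g=atz(M,(326,144),.064); c=atz(M,(327,222),.066)
print(a,b,g,c, d[243,328],d[304,328])
mid=[(a+c)[0]/2,(a+c)[1]/2]
for n,z in(("drift",.116),("bolt",.086)):
    # depth-segment top face centroid
    u=(328,243) if n=="drift" else (328,304)
    pts=np.array([atdepth(M,(x,y),d[y,x]) for y in range(u[1]-30,u[1]+30) for x in range(u[0]-30,u[0]+30)])
    p=pts[abs(pts[:,2]-z)<.006]; print(n,len(p),p.mean(0),(p.min(0)+p.max(0))/2)
togo([a[0],a[1],.076],-.08)
E
```

```text
[ 0.53987788 -0.24867017  0.116     ] [ 0.47672488 -0.24449979  0.086     ] [ 0.60335592 -0.25250148  0.064     ] [ 0.54126729 -0.24859699  0.066     ] 0.2492937 0.29793072
drift 437 [ 0.54020912 -0.24854164  0.11725493] [ 0.53944584 -0.24835732  0.11502086]
bolt 651 [ 0.47627355 -0.24455797  0.08702126] [ 0.47446234 -0.24439317  0.08485265]
t 1.98 pos [ 0.5403 -0.2461  0.21  ] F [-0.6 -0.6 -0.9] op 1.0 | shift [-0.0002  0.0025  0.134 ] turn [ 0.0005 -0.      0.0024]
```

carry_out:
  deltas: [0,0.0025,0.045,0,0,0.002,0,0.0025,0.09,0,0,0.002,0,0.0025,0.134,0,0,0.002,0,0.0025,0.134,0,0,0.002]
  grip: 50

```text
time: 2.48
eef_pos: [0.5369, -0.2476, 0.0717]
tcp_rot: [0.999, -0.041, -0.004, -0.002]
contact_force: [0.3, 1.3, -0.2]
opening: 0.501
finger_force: 0.0
```

carry_out:
  deltas: [0,0,0,0,0,0,0,0,0,0,0,0,0,0,0,0,0,0,0,0,0,0,0,0,0,0,0,0,0,0]
  grip: 0
  grip_force: 80

```text
time: 3.1
eef_pos: [0.5419, -0.2484, 0.0786]
tcp_rot: [0.999, -0.039, 0.002, 0.001]
contact_force: [-0.9, 2.7, 6.5]
opening: 0.168
finger_force: 77.8
```

```bash
python3 - <<'E'
from h import *
togo([.54,-.2485,.2],-.08)
E
```

```text
t 3.1 pos [ 0.5419 -0.2484  0.0786] F [-0.9  2.7  6.5] op 0.168 | shift [-0.0014  0.0005 -0.1214] turn [ 0.0018 -0.0033  0.0012]
```

carry_out:
  deltas: [0,0,-0.02,0,0,0,0,0,-0.06,0,0,0,0,0,-0.1,0,0,0,0,0,-0.14,0,0,0,0,0,-0.14,0,0,0]

```text
time: 3.72
eef_pos: [0.5424, -0.2495, 0.2216]
tcp_rot: [0.999, -0.039, 0.004, 0.003]
contact_force: [-0.1, -0.2, -0.8]
opening: 0.165
finger_force: 77.9
```

```bash
python3 - <<'E'
from h import *
togo([.44,.0,.24],-.1); print(ctrl.get_state()["finger_force"])
togo([.44,.07,.24],-.1); 
E
```

```text
t 3.73 pos [ 0.5424 -0.2495  0.2216] F [-0.1 -0.2 -0.8] op 0.165 | shift [-0.1216 -0.2405 -0.0208] turn [ 0.0059 -0.0086  0.0211]
77.89549469947815
t 3.73 pos [ 0.5424 -0.2495  0.2216] F [-0.1 -0.2 -0.8] op 0.165 | shift [-0.1271 -0.3103 -0.0213] turn [ 0.0059 -0.0086  0.0211]
```

carry_out:
  deltas: [-0.02,-0.052,-0.002,0,0,0,-0.04,-0.104,-0.005,0,0,0.01,-0.06,-0.156,-0.008,0,0,0.02,-0.08,-0.208,-0.01,0,0,0.02,-0.1,-0.26,-0.013,0,0,0.02]

```text
time: 4.35
eef_pos: [0.4596, 0.0207, 0.2273]
tcp_rot: [0.999, -0.05, -0.001, 0.0]
contact_force: [1.6, 0.1, -2.0]
opening: 0.17
finger_force: 78.2
```

carry_out:
  deltas: [-0.02,-0.05,0,0,0,0,-0.02,-0.05,0,0,0,0,-0.02,-0.05,0,0,0,0,-0.02,-0.05,0,0,0,0]

```text
time: 4.85
eef_pos: [0.4465, 0.07, 0.2283]
tcp_rot: [0.999, -0.05, -0.0, 0.0]
contact_force: [0.6, -0.1, -2.2]
opening: 0.163
finger_force: 78.3
```

```bash
python3 - <<'E'
from h import *
s=ctrl.get_state(); np.save("dq.npy",s["dq"]); print(np.abs(s["dq"]).max())
M=model("wrist"); im,d=ctrl.read_camera("wrist"); save("w2.png",im); np.save("w2d.npy",d); np.save("w2.npy",im)
import pickle; pickle.dump(M,open("w2M.pkl","wb"))
togo([.469,.069,.24],-.1)
E
```

```text
0.006391621500004749
t 4.9 pos [0.4466 0.0699 0.2285] F [ 1.   0.3 -1.6] op 0.165 | shift [ 0.0224 -0.0013 -0.0116] turn [ 0.0004  0.0007 -0.0012]
```

View pics/w2.png

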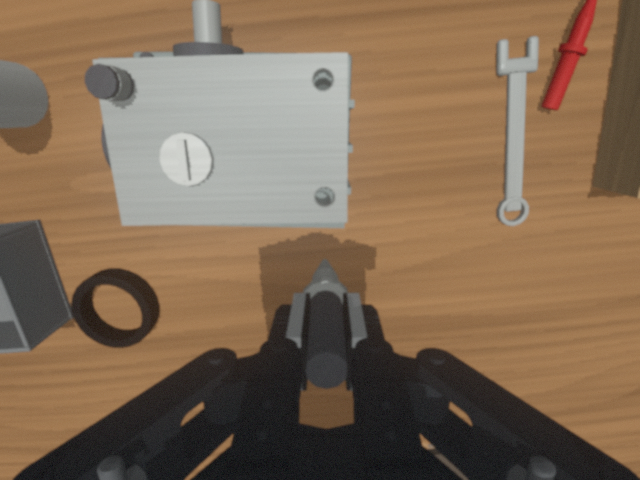

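The pin is held upright with its tip at (324,262). The pin hole shows at (324,196) and the bolt hole at (323,79). I'll crop these closer.

```bash
python3 - <<'E'
from h import *
im=np.load("w2.npy")
f=lambda b:cv2.resize(im[b[1]:b[3],b[0]:b[2]],(400,400),interpolation=cv2.INTER_CUBIC)
save("w2c.png",np.hstack([f((304,176,344,216)),f((303,59,343,99))]))
E
```

```text
(no output)
```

View pics/w2c.png

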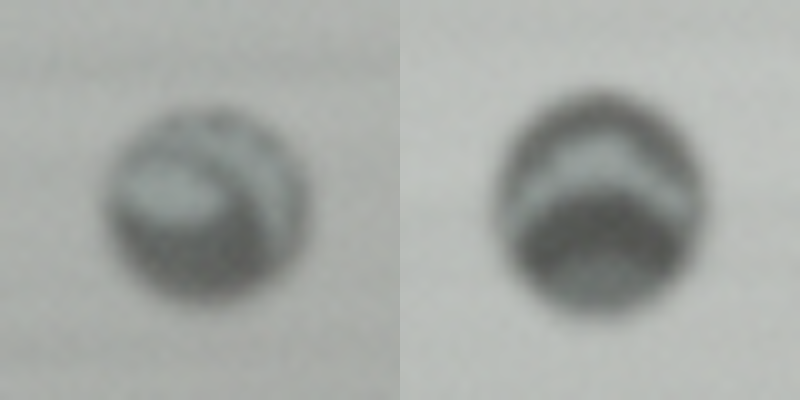

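Left crop: the plate's pin hole is centred at about (324.5,196.5). The housing hole peeks out below and to the left, centred at about (321.8,201). Right crop: the bolt hole is at (323,79.5), with its housing hole lower.

```bash
python3 - <<'E'
from h import *
import pickle
M=pickle.load(open("w2M.pkl","rb")); d=np.load("w2d.npy"); im=np.load("w2.npy")
P=atz(M,(324.5,196.5),.085); H=atz(M,(321.8,201),.075); B=atz(M,(323,79.5),.085)
print("plate pin",P,"housing pin",H,"off",H-P,"bolt",B,"dist",np.linalg.norm(P-B))
# depth check of plate
print("plate z",atdepth(M,(250,180),d[180,250])[2],atdepth(M,(300,130),d[130,300])[2])
# pivot from circles
v=(B-P)[:2]; L=np.linalg.norm(v); u=v/L; n=np.array([-u[1],u[0]]); a=(.172**2-.150**2+L*L)/2/L; h=np.sqrt(.172**2-a*a)
Q=P[:2]+a*u+h*n; r=P[:2]-Q; perp=np.array([-r[1],r[0]])
print("pivot",Q,"plate yaw",np.arctan2(u[1],u[0]),"theta est",-(H-P)[:2]@perp/(r@r),"resid",(H-P)[:2]@r/.172)
for th in(.022,.028,.035):
    c=R.from_rotvec([0,0,-th]).as_matrix()[:2,:2]; print(th,Q+c@r,Q+c@(B[:2]-Q))
s=ctrl.get_state(); z=s["eef_pos"][2]
print("tip pix->",atz(M,(324,262),z-.0686),"pred tip pix on axis",proj(M,s["eef_pos"]-[0,0,.0686]),"TCP",s["eef_pos"])
g=im[250:290,300:350].mean(2).astype(int)
for y in range(0,40,4): print(y+250,g[y,::3])
E
```

```text
plate pin [0.46878059 0.06738084 0.085     ] housing pin [0.46322385 0.07023575 0.075     ] off [-0.00555674  0.00285491 -0.01      ] bolt [0.55560874 0.05973369 0.085     ] dist 0.08716425230683905
plate z 0.08705039434139522 0.08634810306604346
pivot [0.56583125 0.20938495] plate yaw -0.08784553158528026 theta est 0.036038092485560155 resid 0.0007783524897382688
0.022 [0.46568024 0.06955014] [0.55231915 0.05999478]
0.028 [0.46484304 0.07015356] [0.55142306 0.06007854]
0.035 [0.4638709  0.07086389] [0.55037828 0.06018306]
tip pix-> [0.44219198 0.0701395  0.15985537] pred tip pix on axis [323.64079267 255.41942146] TCP [0.44661434 0.06991712 0.22845537]
250 [91 93 91 90 89 91 86 86 89 86 85 86 87 88 87 87 88]
254 [87 90 85 86 86 89 87 89 85 90 87 87 87 88 86 87 88]
258 [86 88 87 88 89 87 88 87 89 89 90 86 87 86 88 88 89]
262 [89 88 89 88 88 90 87 89 90 89 89 89 89 85 89 91 89]
266 [89 89 89 89 90 89 87 84 89 87 88 88 89 88 88 89 87]
270 [88 88 86 87 89 87 92 97 96 98 95 91 88 86 84 84 88]
274 [85 83 88 87 85 89 91 96 98 94 93 88 86 84 84 83 85]
278 [ 80  84  82  83  85  92  89  97 101 100  98  94  89  87  85  85  82]
282 [ 89  86  84  86  92  95 102 130 140 131 107 101  96  92  82  80  80]
286 [ 80  81  85  99 114 116 116 116 117 115 116 115 117 110  93  87  77]
```

```bash
python3 - <<'E'
from h import *
import pickle
M=pickle.load(open("w2M.pkl","rb")); d=np.load("w2d.npy"); im=np.load("w2.npy").astype(int)
sat=im.max(2)-im.min(2)
for y in range(252,292,2):
    x=np.where(sat[y,300:350]<25)[0]+300
    print(y,(x.min(),x.max(),len(x)) if len(x) else None, d[y,322:327:2].round(3), atdepth(M,(324,y),d[y,324]).round(4))
s=ctrl.get_state()
for k in(.0686,.0186,.0126,):print(k,proj(M,s["eef_pos"]-[0,0,k]))
E
```

```text
252 None [0.396 0.394 0.396] [0.3916 0.076  0.0023]
254 None [0.397 0.395 0.395] [0.3892 0.0762 0.0019]
256 None [0.397 0.398 0.397] [0.3863 0.0765 0.0004]
258 None [0.397 0.397 0.397] [0.3844 0.0767 0.0015]
260 (np.int64(322), np.int64(326), 5) [0.224 0.22  0.219] [0.4467 0.0696 0.168 ]
262 (np.int64(321), np.int64(328), 8) [0.216 0.214 0.215] [0.4476 0.0695 0.1735]
264 (np.int64(320), np.int64(329), 10) [0.209 0.208 0.208] [0.4488 0.0694 0.1796]
266 (np.int64(319), np.int64(330), 12) [0.203 0.202 0.201] [0.4499 0.0692 0.1855]
268 (np.int64(317), np.int64(332), 16) [0.197 0.196 0.197] [0.4511 0.0691 0.1912]
270 (np.int64(316), np.int64(333), 18) [0.194 0.193 0.194] [0.4514 0.0691 0.1946]
272 (np.int64(315), np.int64(334), 20) [0.191 0.192 0.191] [0.4506 0.0691 0.1955]
274 (np.int64(314), np.int64(336), 23) [0.188 0.189 0.189] [0.4509 0.0691 0.1987]
276 (np.int64(313), np.int64(337), 25) [0.187 0.186 0.174] [0.4511 0.069  0.2019]
278 (np.int64(312), np.int64(337), 26) [0.173 0.173 0.172] [0.4553 0.0686 0.2138]
280 (np.int64(312), np.int64(338), 27) [0.171 0.17  0.171] [0.4559 0.0685 0.2174]
282 (np.int64(311), np.int64(340), 30) [0.169 0.17  0.17 ] [0.455  0.0686 0.2177]
284 (np.int64(309), np.int64(342), 34) [0.17  0.17  0.171] [0.4542 0.0687 0.218 ]
286 (np.int64(306), np.int64(344), 39) [0.17  0.169 0.171] [0.4535 0.0687 0.2189]
288 (np.int64(304), np.int64(346), 43) [0.171 0.172 0.17 ] [0.4516 0.0689 0.217 ]
290 (np.int64(303), np.int64(346), 44) [0.17  0.17  0.169] [0.4515 0.0689 0.2189]
0.0686 [323.64079267 255.41942146]
0.0186 [323.09374044 290.98702511]
0.0126 [323.00833859 296.54984049]
```

carry_out:
  deltas: [0.02,-0.0029,0.0,0,0,0,0.02,-0.0029,0.03,0,0,0,0.02,-0.0029,0.055,0,0,0,0.02,-0.0029,0.07,0,0,0,0.02,-0.0029,0.07,0,0,0]

```text
time: 5.52
eef_pos: [0.4659, 0.0714, 0.1576]
tcp_rot: [0.999, -0.05, -0.001, -0.0]
contact_force: [-0.5, -0.7, -0.9]
opening: 0.167
finger_force: 78.4
```

```bash
python3 - <<'E'
from h import *
M=model("wrist"); im,d=ctrl.read_camera("wrist"); togo([.4668,.0708,.150],-.1)
im=im.astype(int); np.save("w3.npy",im); print(proj(M,[.4688,.0674,.085]))
x=ctrl.get_state()["eef_pos"]; print(proj(M,x-[.0022,.0006,.065]))
for y in range(190,300,8): print(y,(im[y,300:350:3].max(1)-im[y,300:350:3].min(1)).tolist(),im[y,324].tolist(),atdepth(M,(324,y),d[y,324]).round(4))
save("w3.png",im[140:320,204:444].astype(np.uint8),3)
E
```

```text
t 5.58 pos [0.4668 0.0715 0.1589] F [ 0.1  0.  -1.4] op 0.17 | shift [0.0001 0.0007 0.0089] turn [ 0.      0.0004 -0.0001]
[329.49981517 248.27848797]
[324.63158757 260.10931441]
190 [4, 4, 4, 4, 4, 2, 3, 4, 5, 4, 4, 3, 4, 3, 3, 4, 3] [161, 166, 162] [0.5066 0.0671 0.0872]
198 [4, 4, 5, 4, 4, 3, 5, 3, 3, 3, 4, 5, 4, 3, 5, 5, 3] [167, 169, 166] [0.5017 0.0676 0.0869]
206 [4, 4, 4, 3, 4, 4, 4, 4, 3, 4, 6, 7, 4, 3, 3, 5, 4] [164, 167, 164] [0.4968 0.0681 0.0867]
214 [4, 5, 4, 5, 4, 5, 4, 3, 5, 4, 3, 4, 3, 3, 4, 3, 4] [162, 167, 163] [0.4918 0.0686 0.0868]
222 [4, 3, 5, 3, 3, 3, 5, 5, 3, 4, 4, 4, 4, 4, 4, 5, 6] [163, 165, 162] [0.4869 0.0691 0.0871]
230 [4, 3, 4, 4, 4, 4, 3, 4, 2, 5, 4, 4, 4, 3, 4, 4, 4] [158, 160, 158] [0.4819 0.0696 0.0874]
238 [4, 4, 4, 4, 5, 4, 5, 3, 5, 6, 7, 7, 3, 4, 3, 4, 3] [136, 141, 138] [0.476  0.0702 0.0852]
246 [4, 4, 4, 5, 4, 3, 5, 4, 4, 4, 3, 6, 7, 8, 4, 3, 4] [89, 93, 91] [0.4572 0.0723 0.0461]
254 [4, 4, 5, 4, 5, 4, 4, 2, 3, 3, 4, 3, 4, 4, 3, 5, 5] [89, 92, 90] [0.4624 0.0716 0.0772]
262 [4, 4, 1, 4, 3, 2, 4, 4, 2, 3, 3, 4, 2, 5, 3, 2, 4] [85, 86, 84] [0.4673 0.071  0.1037]
270 [3, 2, 4, 3, 5, 3, 2, 1, 2, 3, 4, 4, 4, 3, 3, 3, 5] [97, 98, 96] [0.4703 0.0706 0.1229]
278 [4, 3, 2, 3, 3, 4, 2, 3, 3, 3, 3, 3, 4, 3, 4, 4, 4] [99, 101, 98] [0.4748 0.07   0.1433]
286 [47, 46, 21, 2, 2, 2, 6, 4, 3, 3, 3, 4, 3, 3, 3, 26, 49] [115, 118, 115] [0.4723 0.0702 0.1468]
294 [2, 2, 4, 1, 3, 1, 0, 1, 2, 1, 2, 1, 3, 4, 2, 5, 3] [51, 50, 49] [0.471  0.0704 0.1525]
```

View pics/w3.png

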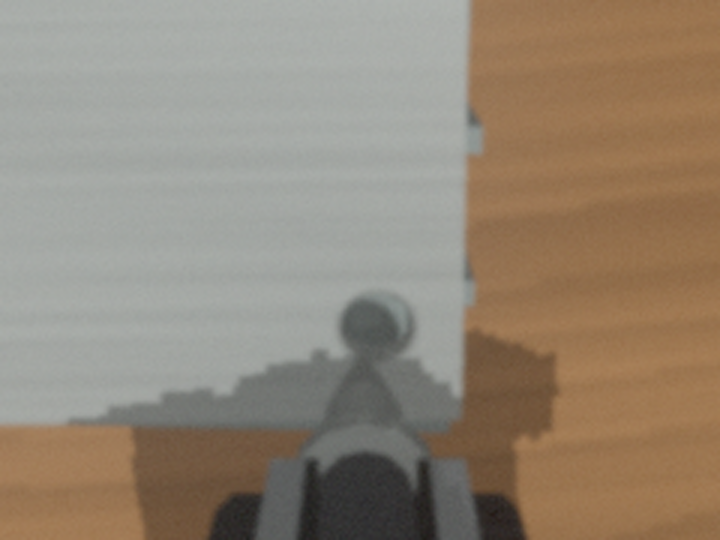

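The plate hole is at (329.7,247.7) and the tip at (326,260), both where predicted. I'll ease down.

carry_out:
  deltas: [0,0.0005,0.007,0,0,0,0,0.0005,0.012,0,0,0,0,0.0005,0.016,0,0,0,0,0.0005,0.02,0,0,0,0,0.0005,0.02,0,0,0]

```text
time: 6.2
eef_pos: [0.4674, 0.0713, 0.1392]
tcp_rot: [0.999, -0.05, 0.001, 0.0]
contact_force: [4.2, -2.0, -0.9]
opening: 0.165
finger_force: 78.6
```

```bash
python3 - <<'E'
from h import *
togo([.4668,.0708,.1],-.1)
E
```

```text
t 6.2 pos [0.4674 0.0713 0.1392] F [ 4.2 -2.  -0.9] op 0.165 | shift [-0.0007  0.0005  0.0392] turn [ 0.0001 -0.0026  0.0007]
```

carry_out:
  deltas: [0,0,0.002,0,0,0,0,0,0.004,0,0,0,0,0,0.006,0,0,0,0,0,0.008,0,0,0,0,0,0.008,0,0,0]

```text
time: 6.82
eef_pos: [0.4663, 0.0716, 0.1304]
tcp_rot: [0.999, -0.05, -0.0, -0.0]
contact_force: [2.4, -3.1, -1.4]
opening: 0.167
finger_force: 78.6
```

carry_out:
  deltas: [0,0,0.002,0,0,0,0,0,0.004,0,0,0,0,0,0.006,0,0,0,0,0,0.008,0,0,0,0,0,0.008,0,0,0]

```text
time: 7.45
eef_pos: [0.4663, 0.0717, 0.1223]
tcp_rot: [0.999, -0.05, -0.0, -0.0]
contact_force: [4.0, -0.4, -1.7]
opening: 0.172
finger_force: 78.6
```

carry_out:
  deltas: [0,0,0.0015,0,0,0,0,0,0.003,0,0,0,0,0,0.0045,0,0,0,0,0,0.006,0,0,0,0,0,0.006,0,0,0]

```text
time: 8.07
eef_pos: [0.4663, 0.0715, 0.1165]
tcp_rot: [0.999, -0.05, -0.0, -0.0]
contact_force: [2.9, -1.1, -1.1]
opening: 0.166
finger_force: 78.6
```

carry_out:
  deltas: [0,0,0.001,0,0,0,0,0,0.002,0,0,0,0,0,0.003,0,0,0,0,0,0.004,0,0,0,0,0,0.004,0,0,0]

```text
time: 8.7
eef_pos: [0.4664, 0.0715, 0.1126]
tcp_rot: [0.999, -0.05, -0.0, -0.0]
contact_force: [2.0, 0.1, -0.8]
opening: 0.171
finger_force: 78.6
```

carry_out:
  deltas: [0,0,0.001,0,0,0,0,0,0.002,0,0,0,0,0,0.003,0,0,0,0,0,0.004,0,0,0,0,0,0.004,0,0,0]

```text
time: 9.32
eef_pos: [0.4664, 0.0715, 0.1086]
tcp_rot: [0.999, -0.05, -0.0, -0.0]
contact_force: [1.9, -0.3, -0.7]
opening: 0.164
finger_force: 78.6
```

carry_out:
  deltas: [0,0,0.001,0,0,0,0,0,0.002,0,0,0,0,0,0.003,0,0,0,0,0,0.004,0,0,0,0,0,0.004,0,0,0]

```text
time: 9.95
eef_pos: [0.4664, 0.0715, 0.1046]
tcp_rot: [0.999, -0.05, -0.0, -0.0]
contact_force: [1.6, 0.2, -2.0]
opening: 0.165
finger_force: 78.6
```

carry_out:
  deltas: [0,0,0.001,0,0,0,0,0,0.002,0,0,0,0,0,0.002,0,0,0]

```text
time: 10.32
eef_pos: [0.4666, 0.0715, 0.1035]
tcp_rot: [0.999, -0.05, -0.0, 0.0]
contact_force: [-0.6, 0.4, 4.4]
opening: 0.163
finger_force: 78.6
```

carry_out:
  deltas: [0,0,0.001,0,0,0,0,0,0.001,0,0,0]

```text
time: 10.58
eef_pos: [0.4667, 0.0715, 0.1035]
tcp_rot: [0.999, -0.049, -0.0, 0.0]
contact_force: [-2.5, 0.5, 11.0]
opening: 0.166
finger_force: 79.4
```

carry_out:
  deltas: [0,0,0.0007,0,0,0,0,0,0.0007,0,0,0,0,0,0.0007,0,0,0,0,0,0.0007,0,0,0,0,0,0.0007,0,0,0]

```text
time: 11.2
eef_pos: [0.467, 0.0714, 0.1034]
tcp_rot: [0.999, -0.049, -0.0, 0.0]
contact_force: [-3.9, -0.8, 12.8]
opening: 0.165
finger_force: 79.7
```

carry_out:
  deltas: [0,0,0.0005,0,0,0,0,0,0.0005,0,0,0,0,0,0.0005,0,0,0,0,0,0.0005,0,0,0,0,0,0.0005,0,0,0]

```text
time: 11.82
eef_pos: [0.4672, 0.0712, 0.1034]
tcp_rot: [0.999, -0.049, -0.0, 0.0]
contact_force: [-3.9, 0.4, 15.4]
opening: 0.166
finger_force: 79.9
```

carry_out:
  deltas: [0,0,0.0001,0,0,0,0,0,0.0001,0,0,0,0,0,0.0001,0,0,0]

```text
time: 12.2
eef_pos: [0.4672, 0.0712, 0.1034]
tcp_rot: [0.999, -0.049, -0.0, 0.0]
contact_force: [-4.0, 0.3, 15.3]
opening: 0.167
finger_force: 79.9
```

carry_out:
  deltas: [0,0,0.0003,0,0,0,0,0,0.0003,0,0,0,0,0,0.0003,0,0,0,0,0,0.0003,0,0,0,0,0,0.0003,0,0,0]

```text
time: 12.82
eef_pos: [0.4672, 0.0712, 0.1034]
tcp_rot: [0.999, -0.049, -0.0, 0.001]
contact_force: [-5.0, 0.0, 18.2]
opening: 0.166
finger_force: 80.0
```

carry_out:
  deltas: [0,0,-0.002,0,0,0,0,0,-0.003,0,0,0]

```text
time: 13.08
eef_pos: [0.467, 0.0712, 0.1036]
tcp_rot: [0.999, -0.049, 0.001, 0.0]
contact_force: [2.4, -1.3, -0.3]
opening: 0.167
finger_force: 79.1
```

carry_out:
  deltas: [0,0,0,0,0,0,0,0,0,0,0,0,0,0,0,0,0,0]
  grip: 40

```text
time: 13.45
eef_pos: [0.4658, 0.0715, 0.1025]
tcp_rot: [0.999, -0.05, -0.001, -0.0]
contact_force: [0.1, -0.4, -0.5]
opening: 0.401
finger_force: 0.0
```

carry_out:
  deltas: [0,0,-0.02,0,0,0,0,0,-0.06,0,0,0,0,0,-0.11,0,0,0,0.007,0.06,-0.11,0,0,0,0.014,0.12,-0.11,0,0,0]
  grip: 60

```text
time: 14.08
eef_pos: [0.4688, -0.0501, 0.2142]
tcp_rot: [0.999, -0.048, 0.001, 0.0]
contact_force: [0.6, 0.4, 0.3]
opening: 0.603
finger_force: 0.0
```

```bash
python3 - <<'E'
from h import *
M=model("scene"); im,d=ctrl.read_camera("scene"); save("s2.png",im,3,(240,130,440,320))
togo([.4764,-.2445,.19],-.08)
E
```

```text
t 14.12 pos [ 0.4687 -0.0568  0.2138] F [ 1.2 -4.6 -0.3] op 0.603 | shift [0.0268 0.1858 0.0249] turn [ 0.0057 -0.0015 -0.0227]
```

View pics/s2.png

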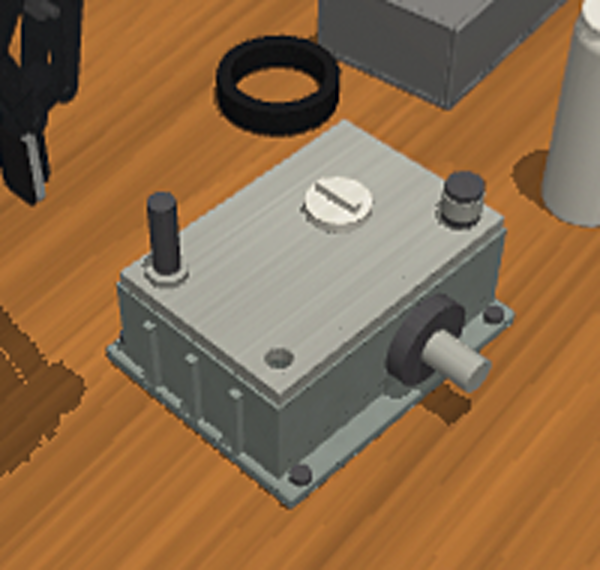

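The pin stands upright with its collar on the plate. The bolt hole, at (278,358) in the crop, is open. Next I'll go for the bolt.

carry_out:
  deltas: [0.007,0.05,0,0,0,0,0.014,0.1,0,0,0,0,0.021,0.15,0.01,0,0,-0.02,0.028,0.1937,0.025,0,0,-0.02,0.028,0.1937,0.025,0,0,-0.02]

```text
time: 14.75
eef_pos: [0.4762, -0.2465, 0.1862]
tcp_rot: [0.999, -0.042, -0.002, -0.001]
contact_force: [-0.3, 0.6, -0.0]
opening: 0.6
finger_force: 0.0
```

carry_out:
  deltas: [0,0,0,0,0,0,0,0,0,0,0,0]

```text
time: 15.0
eef_pos: [0.4775, -0.2437, 0.1886]
tcp_rot: [0.999, -0.039, 0.0, 0.0]
contact_force: [-0.0, 0.2, 0.5]
opening: 0.599
finger_force: 0.0
```

```bash
python3 - <<'E'
from h import *
M=model("wrist"); im,d=ctrl.read_camera("wrist"); 
u=proj(M,[.4764,-.2445,.086]).astype(int); print(u)
pts=np.array([atdepth(M,(x,y),d[y,x]) for y in range(u[1]-40,u[1]+40) for x in range(u[0]-40,u[0]+40)])
p=pts[(abs(pts[:,2]-.087)<.005)]; print(len(p),p.mean(0),np.median(p,0),(np.percentile(p,2,0)+np.percentile(p,98,0))/2)
togo([.4764,-.2445,.066],-.08)
E
```

```text
[325 240]
829 [ 0.47575077 -0.24375046  0.08740133] [ 0.47591264 -0.24370823  0.08779465] [ 0.47518891 -0.24370603  0.08587637]
t 15.05 pos [ 0.4776 -0.2437  0.1887] F [ 0.4 -0.7  0.3] op 0.594 | shift [-0.0012  0.0008  0.1227] turn [ 0.0002 -0.0006  0.0024]
```

carry_out:
  deltas: [-0.0018,0.0003,0.045,0,0,0,-0.0018,0.0003,0.09,0,0,0,-0.0018,0.0003,0.112,0,0,0,-0.0018,0.0003,0.121,0,0,0,-0.0018,0.0003,0.121,0,0,0]

```text
time: 15.68
eef_pos: [0.4758, -0.2446, 0.0676]
tcp_rot: [0.999, -0.039, 0.0, 0.0]
contact_force: [-0.4, -0.4, 0.4]
opening: 0.599
finger_force: 0.0
```

carry_out:
  deltas: [0,0,0,0,0,0,0,0,0,0,0,0,0,0,0,0,0,0,0,0,0,0,0,0]
  grip: 0
  grip_force: 80

```text
time: 16.18
eef_pos: [0.4765, -0.2452, 0.0691]
tcp_rot: [0.999, -0.04, 0.001, 0.0]
contact_force: [0.1, 3.1, 7.2]
opening: 0.235
finger_force: 78.1
```

carry_out:
  deltas: [0,0,-0.02,0,0,0,0,0,-0.06,0,0,0,0,0,-0.1,0,0,0,0,0,-0.137,0,0,0,0.003,-0.04,-0.137,0,0,0]

```text
time: 16.8
eef_pos: [0.4836, -0.2082, 0.2092]
tcp_rot: [0.999, -0.041, 0.004, 0.003]
contact_force: [-0.1, 0.5, -1.0]
opening: 0.234
finger_force: 78.5
```

carry_out:
  deltas: [0.004,-0.054,0,0,0,0,0.008,-0.108,0,0,0,0,0.012,-0.162,0,0,0,0,0.017,-0.216,0,0,0,0,0.021,-0.268,0,0,0,0]

```text
time: 17.42
eef_pos: [0.5239, 0.0617, 0.2046]
tcp_rot: [0.999, -0.04, 0.001, 0.0]
contact_force: [-0.6, -0.5, -0.4]
opening: 0.23
finger_force: 78.5
```

carry_out:
  deltas: [0,0,0,0,0,0,0,0,0,0,0,0,0,0,0,0,0,0]

```text
time: 17.8
eef_pos: [0.5237, 0.0589, 0.2042]
tcp_rot: [0.999, -0.04, 0.0, 0.0]
contact_force: [0.4, -0.0, -0.5]
opening: 0.231
finger_force: 78.7
```

```bash
python3 - <<'E'
from h import *
import pickle
M=model("wrist"); im,d=ctrl.read_camera("wrist"); pickle.dump(M,open("w4M.pkl","wb")); np.save("w4.npy",im); np.save("w4d.npy",d)
u=proj(M,[.551,.060,.085]); s=ctrl.get_state(); t=proj(M,s["eef_pos"]-[0,0,.0411]); print(u,t)
togo([.551,.06,.2],-.08)
c=int(u[0]); save("w4.png",im[int(u[1])-60:int(u[1])+120,c-120:c+120],3); print(c-120,int(u[1])-60)
E
```

```text
[319.4903369  196.78296797] [323.39464408 272.98595275]
t 17.85 pos [0.5237 0.0589 0.2042] F [-0.3  0.3 -0.9] op 0.236 | shift [ 0.0271 -0.0033  0.0042] turn [ 0.0003 -0.0001 -0.0011]
199 136
```

View pics/w4.png

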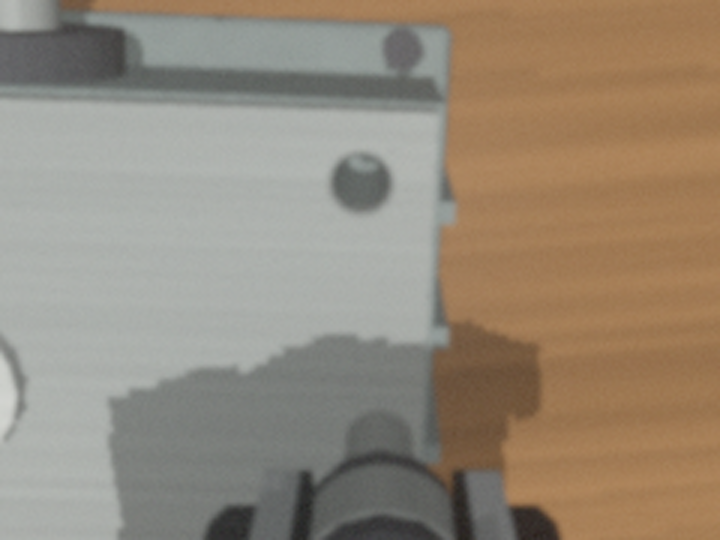

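The hole now shows as one uniform dark round at (319.3,196.7), so plate and housing are aligned. The bolt's shank is near (326,278). Measuring the bolt's offset in the grip.

```bash
python3 - <<'E'
from h import *
import pickle
M=pickle.load(open("w4M.pkl","rb")); im=np.load("w4.npy").astype(float); d=np.load("w4d.npy"); s=ctrl.get_state()
print("TCP",s["eef_pos"],"hole",atz(M,(319.3,196.7),.085))
for y in range(268,300,3):
    x=np.arange(300,355)[d[y,300:355]<.245]
    if len(x):
        c=(x[0]+x[-1])/2; p=atdepth(M,(c,y),np.median(d[y,int(c)-2:int(c)+3])); w=atdepth(M,(x[-1]+.5,y),p@[0,0,0]+np.median(d[y,int(c)-2:int(c)+3]))-atdepth(M,(x[0]-.5,y),np.median(d[y,int(c)-2:int(c)+3]))
        print(y,x[0],x[-1],p.round(4),"w",np.linalg.norm(w).round(4))
g=cv2.GaussianBlur(im.mean(2),(0,0),1)
for y in (278,282,286): print(y,g[y,310:343].astype(int))
E
```

```text
TCP [0.52372795 0.05886137 0.2042328 ] hole [0.55107279 0.06013432 0.085     ]
274 319 332 [0.5272 0.0574 0.1728] w 0.0074
277 316 335 [0.5275 0.0574 0.1772] w 0.0103
280 315 336 [0.5273 0.0574 0.1806] w 0.0111
283 315 336 [0.5272 0.0574 0.184 ] w 0.0109
286 315 336 [0.5324 0.057  0.1984] w 0.01
289 309 339 [0.5326 0.0576 0.2017] w 0.0138
292 310 342 [0.5333 0.0567 0.2063] w 0.0143
295 300 354 [0.5333 0.0563 0.2094] w 0.0234
298 300 354 [0.533  0.0563 0.2116] w 0.0231
278 [119 119 119 117 112 106 101  98  97  97  98  98  99 100 100 100 100  99
  98  97  96  96  96  98 102 107 113 116 115 110 103  96  90]
282 [119 119 117 112 105  99  95  94  96  97  97  98  99  99  99  99  99  98
  98  97  96  95  93  93  94  98 105 111 113 109 103  96  92]
286 [121 120 116 110 102  95  91  90  90  89  88  86  84  81  79  78  78  79
  81  83  85  86  87  87  89  93  99 107 110 110 108 106 106]
```

carry_out:
  deltas: [0.0293,-0.0051,0.0,0,0,0,0.0293,-0.0051,0.035,0,0,0,0.0293,-0.0051,0.06,0,0,0,0.0293,-0.0051,0.07,0,0,0,0.0293,-0.0051,0.07,0,0,0]

```text
time: 18.48
eef_pos: [0.5531, 0.0622, 0.1339]
tcp_rot: [0.999, -0.04, -0.001, -0.0]
contact_force: [0.4, -0.2, -0.0]
opening: 0.234
finger_force: 78.6
```

carry_out:
  deltas: [0,0,0,0,0,0,0,0,0,0,0,0]

```text
time: 18.73
eef_pos: [0.5542, 0.0628, 0.1357]
tcp_rot: [0.999, -0.04, 0.001, 0.0]
contact_force: [-0.6, -0.5, -0.9]
opening: 0.233
finger_force: 78.6
```

```bash
python3 - <<'E'
from h import *
togo([.5533,.0616,.09],-.08)
E
```

```text
t 18.73 pos [0.5542 0.0628 0.1357] F [-0.6 -0.5 -0.9] op 0.233 | shift [-0.0009  0.0012  0.0457] turn [-0.     -0.0026  0.0007]
```

carry_out:
  deltas: [-0.0004,0.0008,0.004,0,0,0,-0.0004,0.0008,0.008,0,0,0,-0.0004,0.0008,0.011,0,0,0,-0.0004,0.0008,0.014,0,0,0,-0.0004,0.0008,0.014,0,0,0]

```text
time: 19.35
eef_pos: [0.5528, 0.0621, 0.1198]
tcp_rot: [0.999, -0.04, -0.0, 0.0]
contact_force: [0.5, 0.6, -0.8]
opening: 0.235
finger_force: 78.6
```

In the hole with no contact. Continuing.

carry_out:
  deltas: [0,0.0003,0.002,0,0,0,0,0.0003,0.004,0,0,0,0,0.0003,0.006,0,0,0,0,0.0003,0.008,0,0,0,0,0.0003,0.008,0,0,0]

```text
time: 19.98
eef_pos: [0.5527, 0.0618, 0.112]
tcp_rot: [0.999, -0.04, -0.0, 0.0]
contact_force: [0.1, -0.4, -0.8]
opening: 0.233
finger_force: 78.6
```

carry_out:
  deltas: [0,0,0.0025,0,0,0,0,0,0.005,0,0,0,0,0,0.0075,0,0,0,0,0,0.01,0,0,0,0,0,0.01,0,0,0]

```text
time: 20.6
eef_pos: [0.5527, 0.0618, 0.1019]
tcp_rot: [0.999, -0.04, -0.0, -0.0]
contact_force: [-0.1, 0.2, -0.9]
opening: 0.231
finger_force: 78.6
```

carry_out:
  deltas: [0,0,0.002,0,0,0,0,0,0.004,0,0,0,0,0,0.005,0,0,0,0,0,0.006,0,0,0,0,0,0.006,0,0,0]

```text
time: 21.22
eef_pos: [0.5528, 0.0618, 0.0961]
tcp_rot: [0.999, -0.04, -0.0, -0.0]
contact_force: [-0.1, -0.3, -1.1]
opening: 0.233
finger_force: 78.6
```

carry_out:
  deltas: [0,0,0.001,0,0,0,0,0,0.002,0,0,0,0,0,0.003,0,0,0,0,0,0.003,0,0,0]

```text
time: 21.72
eef_pos: [0.553, 0.0618, 0.0941]
tcp_rot: [0.999, -0.04, -0.0, 0.0]
contact_force: [-2.9, 0.3, 5.6]
opening: 0.235
finger_force: 79.1
```

carry_out:
  deltas: [0,0,0.0007,0,0,0,0,0,0.0013,0,0,0,0,0,0.0013,0,0,0]

```text
time: 22.1
eef_pos: [0.5532, 0.0618, 0.094]
tcp_rot: [0.999, -0.039, -0.0, 0.0]
contact_force: [-5.1, 0.0, 10.9]
opening: 0.232
finger_force: 79.8
```

carry_out:
  deltas: [0,0,0.001,0,0,0,0,0,0.001,0,0,0,0,0,0.001,0,0,0,0,0,0.001,0,0,0]

```text
time: 22.6
eef_pos: [0.5533, 0.0618, 0.0939]
tcp_rot: [0.999, -0.039, -0.0, 0.0]
contact_force: [-6.3, -0.3, 14.7]
opening: 0.232
finger_force: 80.4
```

carry_out:
  deltas: [0,0,0.0005,0,0,0,0,0,0.0005,0,0,0,0,0,0.0005,0,0,0,0,0,0.0005,0,0,0,0,0,0.0005,0,0,0]

```text
time: 23.22
eef_pos: [0.5534, 0.0618, 0.0939]
tcp_rot: [0.999, -0.039, -0.0, 0.0]
contact_force: [-8.3, 0.3, 16.9]
opening: 0.235
finger_force: 80.5
```

carry_out:
  deltas: [0,0,0.0001,0,0,0,0,0,0.0001,0,0,0,0,0,0.0001,0,0,0,0,0,0.0001,0,0,0,0,0,0.0001,0,0,0]

```text
time: 23.85
eef_pos: [0.5534, 0.0618, 0.0939]
tcp_rot: [0.999, -0.039, -0.0, 0.0]
contact_force: [-8.7, 0.6, 17.2]
opening: 0.236
finger_force: 80.5
```

Held at about 17 N for over a second. Releasing the load, opening and backing off. The fingers clear the head at 40 %.

carry_out:
  deltas: [0,0,-0.002,0,0,0,0,0,-0.0035,0,0,0]

```text
time: 24.1
eef_pos: [0.5534, 0.0618, 0.0942]
tcp_rot: [0.999, -0.04, 0.001, -0.0]
contact_force: [-0.6, -0.4, -0.6]
opening: 0.232
finger_force: 78.9
```

carry_out:
  deltas: [0,0,0,0,0,0,0,0,0,0,0,0,0,0,0,0,0,0,0,0,0,0,0,0]
  grip: 50

```text
time: 24.6
eef_pos: [0.5528, 0.0618, 0.0936]
tcp_rot: [0.999, -0.04, -0.0, -0.0]
contact_force: [0.2, 0.2, 0.5]
opening: 0.499
finger_force: 0.0
```

carry_out:
  deltas: [0,0,-0.02,0,0,0,0,0,-0.06,0,0,0,0,0,-0.1,0,0,0,0,0.05,-0.12,0,0,0,0,0.1,-0.12,0,0,0]

```text
time: 25.22
eef_pos: [0.5463, -0.0388, 0.2168]
tcp_rot: [0.999, -0.039, 0.003, 0.001]
contact_force: [0.7, -0.7, -0.4]
opening: 0.5
finger_force: 0.0
```

carry_out:
  deltas: [0,0.05,0,0,0,0,0,0.05,0,0,0,0,0,0.05,0,0,0,0,0,0.05,0,0,0,0]

```text
time: 25.72
eef_pos: [0.541, -0.0865, 0.2137]
tcp_rot: [0.999, -0.039, -0.0, -0.0]
contact_force: [0.3, -0.6, -0.2]
opening: 0.503
finger_force: 0.0
```

```bash
python3 - <<'E'
from h import *
im,d=ctrl.read_camera("scene"); save("s3.png",im,2.4,(100,120,420,370))
togo([.5,-.1,.2],-.08)
E
```

```text
t 25.77 pos [ 0.541  -0.0865  0.2137] F [0.  0.5 0.6] op 0.499 | shift [-0.0399  0.0166  0.0137] turn [-0.0003  0.0002  0.0026]
```

View pics/s3.png

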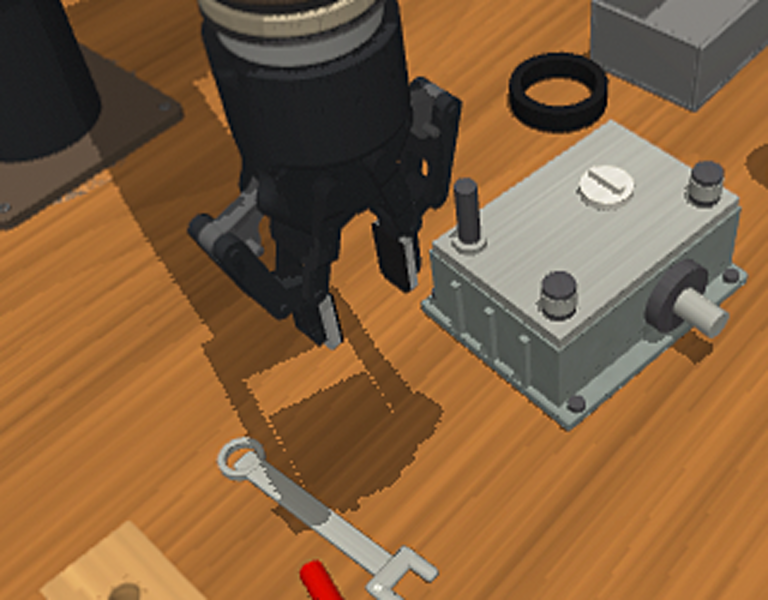

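The pin (at (467,220)) and the bolt head (at (558,295)) are both seated on the plate. The gripper is clear and the spanner is where it was.

```bash
python3 -c "
from plant import ctrl
print(ctrl.sign_off())"
```

```text
the job is handed in; nothing more can be done
None
```

The drift pin and then the thumb bolt were seated on the cover plate and pressed home, at readings of about 15–18 N and 17 N, each for over half a second. Both were released, and the job was handed in at about 26 s.

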